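# Check the charge of the tallest battery pack

## Robot

A 7-joint arm with a two-finger parallel gripper is mounted at the origin on the work surface. World frame = base frame: x ahead of the robot, y to its left, z up, the work surface at z = 0. Lengths are in m, angles in degrees, forces in N, time in s.
With the tool pointing down it reaches from about 0.4 to 0.9 m from the base axis. Payload 5.5 kg.
Tool frame: the origin (TCP) lies between the finger pads; the fingertips stand 25 mm ahead of it and the grasp point (between the pads) lies 6 mm ahead of it; z points along the fingers, y is the direction in which the jaws open and shut (so a half turn about z gives the same grasp; the last joint's range is limited). The gripper opens to 92 mm and grips with 3 to 60 N. Pads are 19 mm wide; open, the fingers measure 130 mm over their backs; the gripper's body (75 mm by 190 mm) begins 47 mm behind the grasp point.
Start: joints at [89.164, 28.699, -24.465, 88.831, 12.651, 65.22, -12.049], TCP at [0.178, -0.625, 0.228] pointing down, gripper open.
Joint ranges: [-164.97, 164.97], [-17.58, 116.51], [-87.97, 89.64], [11.32, 138.91], [-80.73, 260.73], [10.89, 115.49], [-147.41, 147.41]. Speed limits (degrees/s): [147.25, 147.25, 180, 180, 180, 180, 180].

## Interface

Orientations are given as a 3x3 rotation matrix whose columns are the frame's x, y, z axes.
In Python, from cell import ctrl gives the robot as it stands.
- The arm moves only by the tool drive_tool, never from a script. Its arguments are lists of equal length, an entry for each row: "hand": the finger opening in mm, from 0 to 91.8; "travel": the shift along the tool's x, y, z in mm, a list of three; "twist": the turn about the tool's z in rad. A call has 1 to 5 rows; each row shifts and turns the commanded pose from where the row before left it, along the tool's axes as they then stand; what a row does not reach is not made up. A row lasts 1/8 s, in which the tool goes at most 62.5 mm and 10.7 degrees, less where a joint would pass 70% of its speed; a pose out of reach is approached as far as the arm can. A call with a gripper value outside its range is refused whole. The fingers move at their own pace and stop on an object; the grip force is fixed at half the most. Time passes only in rows, so rows that do not move let the fingers close. It gives the time, the measured TCP pose, the force and the opening at its end, in the units of the state.
- ctrl.read_state(): the state, without advancing time (a new reading comes with each control period).
- ctrl.camera(name): name is "scene" or "top" or "wrist"; returns the picture (400x640x3 uint8, red, green, blue); there is no depth.
- ctrl.camera_model(name): a dict with "fx", "fy", "cx", "cy" (pixels), "pose" (4x4, takes a point from camera to world coordinates); the wrist camera has in their place "T_tool_cam" (4x4, takes a point from camera to tool coordinates, whose origin is the TCP and whose axes are the flange's). Camera axes: x right, y down, z forward; pixel columns grow to the right and rows downward; lengths in m; the calibration is good to about 2 mm. A picture is of the moment at which its call begins: read the wrist's pose just before it. camera_model takes no time and is no camera call.
- ctrl.finish_job(): hands the job in, once; it reports no verdict.
The state is a dict: "t": time; "joint_positions": joint angles; "qvel": joint speeds; "effort": joint torques, N m; "tcp_pos": TCP position; "orientation": TCP orientation; "wrist_force": force on the tool from outside, world axes, zero at the start; "moment": the same for the moment, N m; "grip_width": opening from 0.0 (shut) to 1.0 (fully open).
Only numpy, scipy, OpenCV 4.12 (cv2) and the standard library are available. Lean on these libraries where they do the work, as an engineer would, in place of code of your own. Each camera call takes 0.05 s, during which the arm holds its last target. There are 200 camera calls.

## Task

Check the charge of the tallest of the three cordless-tool battery packs on the bench: with your fingertips, gently press the round button on its top down as far as it goes, keep it down for about two seconds, then let it come up and move clear. Do not press the buttons of the other two packs, and leave every pack and everything else on the bench standing where it is: nothing is to be shifted, tipped or lifted.

Things in the scene. Friction and masses are not known exactly. Their poses are not given: they have to be found in the camera images.
- tall_pack: the tall cordless-tool battery pack, loose on the bench: black plastic block 115 (x) by 75 (y) by 94 mm tall, origin at the centre of its underside, z up. On its top, towards its -x end (35 mm from the centre, y = 0), stands a round push button; towards its +x end two low slide rails rise 5 mm above the top. All three packs have the same rails and the same button.
- tall_button_top (a point): centre of the top face of the tall pack's push button: a pale disc 22 mm across standing 12 mm above the pack's top, so 106 mm above the bench when not pressed; the point sinks with the button
- tall_button (a joint): travel of the tall pack's button in m: 0 released, 0.006 fully down (straight down into the pack). It is sprung: about 1.3 N to start it, 5 N to reach the bottom; it comes back up by itself when let go
- medium_pack: the medium cordless-tool battery pack, loose on the bench: black plastic block 115 (x) by 75 (y) by 70 mm tall, origin at the centre of its underside, z up. On its top, towards its -x end (35 mm from the centre, y = 0), stands a round push button; towards its +x end two low slide rails rise 5 mm above the top. All three packs have the same rails and the same button.
- medium_button_top (a point): centre of the top face of the medium pack's push button: a pale disc 22 mm across standing 12 mm above the pack's top, so 82 mm above the bench when not pressed; the point sinks with the button
- medium_button (a joint): travel of the medium pack's button in m: 0 released, 0.006 fully down (straight down into the pack). It is sprung: about 1.3 N to start it, 5 N to reach the bottom; it comes back up by itself when let go
- low_pack: the low cordless-tool battery pack, loose on the bench: black plastic block 115 (x) by 75 (y) by 46 mm tall, origin at the centre of its underside, z up. On its top, towards its -x end (35 mm from the centre, y = 0), stands a round push button; towards its +x end two low slide rails rise 5 mm above the top. All three packs have the same rails and the same button.
- low_button_top (a point): centre of the top face of the low pack's push button: a pale disc 22 mm across standing 12 mm above the pack's top, so 58 mm above the bench when not pressed; the point sinks with the button
- low_button (a joint): travel of the low pack's button in m: 0 released, 0.006 fully down (straight down into the pack). It is sprung: about 1.3 N to start it, 5 N to reach the bottom; it comes back up by itself when let go
- deep_socket: upright steel socket, 32 mm across, 78 mm tall; loose bystander on the bench, origin at the centre of its underside
- grease_jar: small closed grey jar, 44 mm across, 60 mm tall; loose bystander on the bench, origin at the centre of its underside
- spray_can: closed spray can, 52 mm across, 125 mm tall; loose bystander on the bench, origin at the centre of its underside
- tape_roll: roll of black tape lying flat, 68 mm across, 19 mm tall; loose bystander on the bench, origin at the centre of its underside
- nut_cup: open steel cup, 60 mm across, 50 mm tall; loose bystander on the bench, origin at the centre of its underside
- short_socket: upright steel socket, 36 mm across, 38 mm tall; loose bystander on the bench, origin at the centre of its underside
Things that resemble listed ones, but are neither listed nor needed, are in the scene too. What is shaped like the tall_pack but blue or orange is not meant.

How it is judged:
By the outcome, as a careful person would: the job done as asked, in the order asked, and still so for the second after the job is handed in, with the robot touching nothing.
It also fails if it takes over 38 s, if anything falls off the work surface, if the arm or the gripper's body presses on something with over 40 N, if the wrist force passes 120 N, or if a joint passes its speed limit or range.

## Working session

There is one attempt and no reset: what is moved stays moved. The work goes in short steps, Python scripts to look and compute and a tool call to move; the robot and the scene stay as the last step left them, time stands still between calls to the robot, and variables do not carry over. Pictures are saved under pics/ and viewed, about 8 in all and at most 12, crops included, and the job is handed in when it is done.

Besides the shell and the picture viewer there is one more tool, called after "Emit:" as a command line: name --pt "numbers of a row" for each row, then --argument value for the rest. drive_tool: Moves the arm, as the interface text tells. Its arguments: {"type":"object","properties":{"hand":{"type":"array"},"travel":{"type":"array"},"twist":{"type":"array"}},"required":["hand","travel","twist"]}

```bash
ls; mkdir -p pics
python3 - <<'E'
from cell import ctrl
import cv2,numpy as np
np.set_printoptions(precision=4,suppress=True)
s=ctrl.read_state()
for k in s: print(k,np.array(s[k]))
for n in("scene","top"):
    cv2.imwrite(f"pics/{n}0.png",ctrl.camera(n)[:,:,::-1]); print(ctrl.camera_model(n))
print(ctrl.camera_model("wrist"))
E
```

```text
pics
t 0.0
joint_positions [ 89.1641  28.7532 -24.4528  88.8907  12.6502  65.2162 -12.0494]
qvel [-0.0415  0.0825 -0.0404 -0.0156  0.0472 -0.0233  0.0147]
effort [ -0.     -56.6592  -5.8162 -27.9115  -0.0686   0.0305   0.0002]
tcp_pos [ 0.178  -0.6244  0.2271]
orientation [[ 0.9617  0.2743 -0.0004]
 [ 0.2743 -0.9617  0.0018]
 [ 0.0001 -0.0019 -1.    ]]
wrist_force [ 0.8678  0.7109 -0.5294]
moment [ 0.0619  0.0184 -0.0133]
grip_width 0.9987717449892528
{'fx': 418.0179073260599, 'fy': 418.0179073260599, 'cx': 317.64353446891005, 'cy': 198.7206763586077, 'pose': array([[ 0.781 ,  0.4853, -0.3931,  0.9065],
       [ 0.6245, -0.6051,  0.4938, -0.5577],
       [ 0.0018, -0.6312, -0.7757,  0.8942],
       [ 0.    ,  0.    ,  0.    ,  1.    ]])}
{'fx': 501.9800801287471, 'fy': 501.9800801287471, 'cx': 321.22855969889247, 'cy': 193.3037930726173, 'pose': array([[ 0.0018, -0.9956,  0.0935,  0.3697],
       [-0.9996, -0.0045, -0.0278, -0.0342],
       [ 0.0281, -0.0934, -0.9952,  1.4198],
       [ 0.    ,  0.    ,  0.    ,  1.    ]])}
{'fx': 301.6509570243696, 'fy': 301.6509570243696, 'cx': 324.84351670435836, 'cy': 198.1764728601216, 'T_tool_cam': array([[-0.0001, -0.9642, -0.265 ,  0.0709],
       [ 1.    , -0.0001, -0.0001, -0.0004],
       [ 0.0001, -0.265 ,  0.9642, -0.157 ],
       [ 0.    ,  0.    ,  0.    ,  1.    ]])}
```

View pics/top0.png

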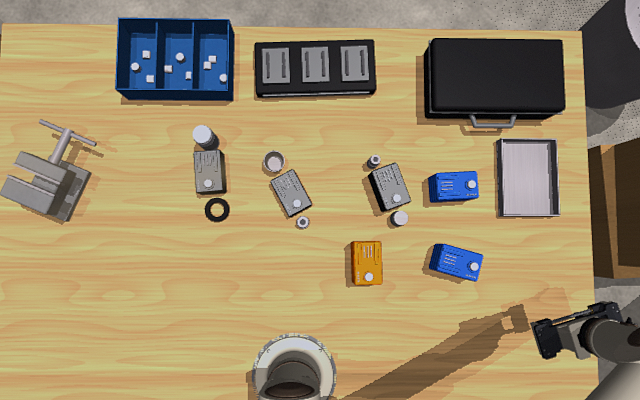

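View pics/scene0.png

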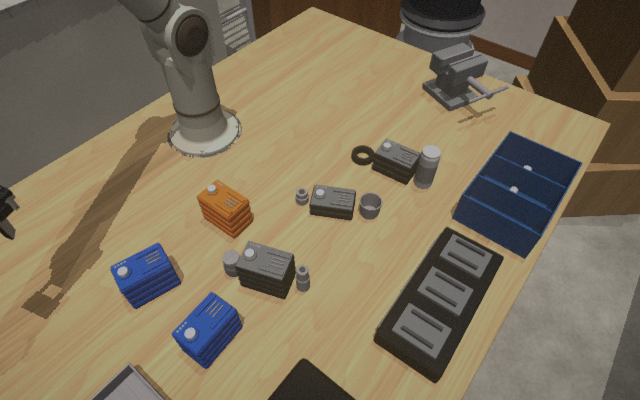

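Top view: three black/grey packs at (210,172), (291,192) and (389,186). The blue and orange ones are decoys. In the scene view the same packs appear at about (397,160), (332,201) and (266,268). The one at top (389,186) looks tallest, so I'll triangulate the button heights and check an enlarged crop.

Run:
```python
import cv2,numpy as np
t=cv2.imread("pics/top0.png");s=cv2.imread("pics/scene0.png")
a=cv2.resize(t[140:240,180:430],(800,320),interpolation=cv2.INTER_CUBIC)   # 3.2x
b=cv2.resize(s[135:305,210:450],None,fx=1.6,fy=1.6,interpolation=cv2.INTER_CUBIC)
b=cv2.copyMakeBorder(b,0,0,0,800-b.shape[1],cv2.BORDER_CONSTANT)
cv2.imwrite("pics/crop0.png",np.vstack([a,b]))
def blobs(im,box):
    x0,y0,x1,y1=box
    h=cv2.cvtColor(im[y0:y1,x0:x1],cv2.COLOR_BGR2HSV)
    m=((h[...,2]>(200 if im is t else 150))&(h[...,1]<40)).astype('uint8')
    n,l,st,c=cv2.connectedComponentsWithStats(m)
    for i in range(1,n):
        if st[i,4]>15: print(c[i]+[x0,y0],st[i])
blobs(t,(180,120,430,240)); print();blobs(s,(210,135,450,305))
```

```text
[201.23333333 133.5375    ] [ 13   5  18  18 240]
[375.2 158.9] [191  35  10   9  30]
[207.38888889 182.86111111] [25 60  6  7 36]
[396.73170732 197.75609756] [213  75   8   7  41]
[296.675 202.975] [114  80   7   7  40]
[400.35849057 217.05660377] [215  91  13  14 106]
[302.55 221.45] [118  97  10  10  40]

[220.56097561 141.95121951] [  0   0  26  17 246]
[386.75862069 144.48275862] [174   7   7   6  29]
[431.4        150.91111111] [213  10  18  13 180]
[211.92857143 187.39285714] [ 0 50  6  6 28]
[319.5 191.7] [106  54   8   6  40]
[248.93103448 252.29310345] [ 35 114   9   8  58]
[230.   259.92] [ 16 122   9   7  25]
```

View pics/crop0.png

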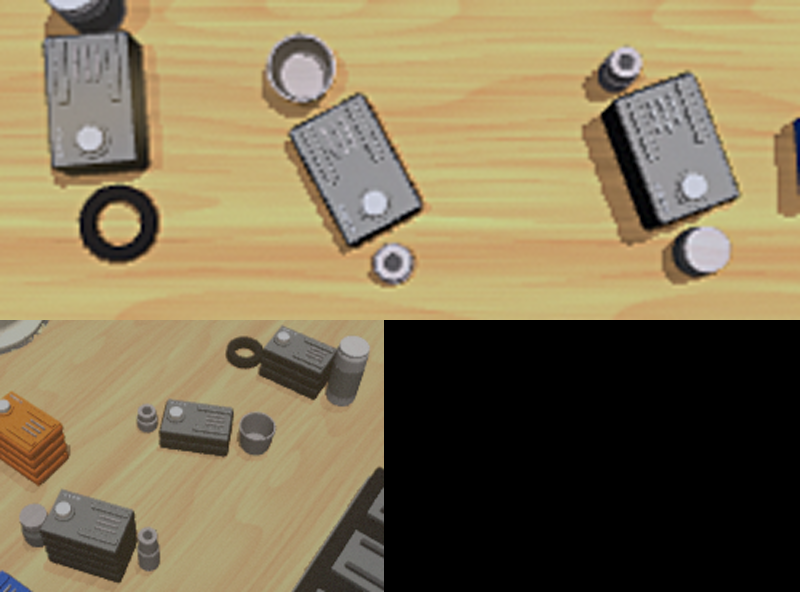

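The crop shows that the right-hand pack (top view 389,186; scene view 266,268) has the tallest side walls, with its button at top (396.7,197.8) and scene (248.9,252.3). The grease jar stands just beyond the button end and the deep socket at the far end. Next I'll triangulate all three.

```bash
cat > h.py <<'E'
import numpy as np
from cell import ctrl
np.set_printoptions(precision=4,suppress=True)
def ray(m,uv,pose):
    d=pose[:3,:3]@[(uv[0]-m['cx'])/m['fx'],(uv[1]-m['cy'])/m['fy'],1]
    return pose[:3,3],d/np.linalg.norm(d)
def tri(rays):
    A=sum(np.eye(3)-np.outer(d,d) for o,d in rays); b=sum((np.eye(3)-np.outer(d,d))@o for o,d in rays)
    p=np.linalg.solve(A,b); return p,[np.linalg.norm(np.cross(p-o,d)) for o,d in rays]
def onz(r,z): o,d=r; return o+d*(z-o[2])/d[2]
E
python3 - <<'E'
from h import *
T,S=ctrl.camera_model("top"),ctrl.camera_model("scene")
R=lambda m,uv:ray(m,uv,m['pose'])
for n,a,b in(("left",(207.39,182.86),(386.76,144.48)),("mid",(296.68,202.98),(319.5,191.7)),("right",(396.73,197.76),(248.93,252.29))):
    print(n,*tri([R(T,a),R(S,b)]))
for z,uv in((.106,(396.73,197.76)),): print(onz(R(T,uv),z),onz(R(S,(248.93,252.29)),z))
# right pack top corners from crop (3.2x, offset 180,140)
for c in((612,105),(690,75),(738,195),(655,228)): print('corner',onz(R(T,(180+c[0]/3.2,140+c[1]/3.2)),.094))
for c,z in(((703,252),.06),((627,60),.078)): print('jar,socket',onz(R(T,(180+c[0]/3.2,140+c[1]/3.2)),z))
s=ctrl.read_state(); print(s['tcp_pos'])
p=onz(R(T,(396.73,197.76)),.106); O=s['orientation']
print('to hover .19',1000*np.array(O).T@(np.array([p[0],p[1],.19])-s['tcp_pos']))
E
```

```text
left [0.5228 0.2328 0.0819] [np.float64(0.0010783088967792022), np.float64(0.0010783088967792483)]
mid [ 0.4715 -0.005   0.0587] [np.float64(0.0008944168775057691), np.float64(0.000894416877505802)]
right [ 0.4829 -0.2696  0.1051] [np.float64(0.0009808041296087368), np.float64(0.0009808041296087147)]
[ 0.4821 -0.2702  0.106 ] [ 0.484  -0.2693  0.106 ]
corner [ 0.5498 -0.2048  0.094 ]
corner [ 0.5755 -0.2705  0.094 ]
corner [ 0.4748 -0.3095  0.094 ]
corner [ 0.4471 -0.2398  0.094 ]
jar,socket [ 0.4288 -0.2859  0.06  ]
jar,socket [ 0.5905 -0.2199  0.078 ]
[ 0.178  -0.6245  0.2272]
to hover .19 [ 389.593  -257.2322   37.6723]
```

The triangulated button heights are 82, 59 and 105 mm, so the right-hand pack is the tall one, with its button at about (0.483, -0.270). I'll move above it with the fingers closing. The jaw axis is already within about 5° of the pack's y axis.

Emit:
drive_tool --hand '[0,0,0,0,0]' --pt "30 -20 0" --pt "40 -26 0" --pt "40 -26 0" --pt "40 -26 0" --pt "40 -26 0" --twist '[0,0,0,0,0]'

```text
t: 0.72
tcp_pos: [0.3276, -0.4523, 0.2278]
orientation: [[0.962, 0.274, -0.0], [0.274, -0.962, 0.0], [-0.0, -0.001, -1.0]]
wrist_force: [0.6, 0.1, 0.2]
grip_width: 0.507
```

Emit:
drive_tool --hand '[0,0,0,0,0]' --pt "40 -26 0" --pt "40 -26 0" --pt "40 -26 0" --pt "40 -26 10" --pt "30 -20 10" --twist '[0,0,0,0,0]'

```text
t: 1.35
tcp_pos: [0.4769, -0.2803, 0.2078]
orientation: [[0.961, 0.276, 0.0], [0.276, -0.961, 0.0], [0.0, -0.0, -1.0]]
wrist_force: [0.1, 0.0, -0.6]
grip_width: 0.006
```

Emit:
drive_tool --hand '[0,0]' --pt "10 -9 5" --pt "0 0 0" --twist '[0,0]'

```text
t: 1.6
tcp_pos: [0.4824, -0.2705, 0.2026]
orientation: [[0.961, 0.276, -0.001], [0.276, -0.961, 0.001], [-0.001, -0.001, -1.0]]
wrist_force: [0.2, -0.2, -0.1]
grip_width: 0.005
```

Run:
```python
from h import *
import cv2
s=ctrl.read_state(); im=ctrl.camera("wrist"); m=ctrl.camera_model("wrist")
P=np.eye(4);P[:3,:3]=s['orientation'];P[:3,3]=s['tcp_pos'];P=P@m['T_tool_cam']
np.save('P.npy',P)
b=im[:,:,::-1].copy()
for p in([.483,-.2698,.106],[*s['tcp_pos'][:2],.106]):
    q=np.linalg.inv(P)@[*p,1]; u=m['fx']*q[0]/q[2]+m['cx'],m['fy']*q[1]/q[2]+m['cy']; print(u)
cv2.imwrite('pics/w1.png',b)
```

```text
(np.float64(324.8875138910385), np.float64(198.56359426675016))
(np.float64(325.4307495338871), np.float64(199.34807738775447))
```

View pics/w1.png

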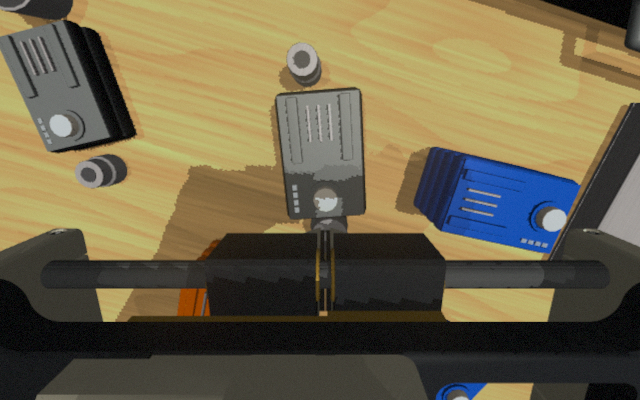

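The wrist view shows the tall pack's button, half in the gripper's shadow, centred at about (326,200). The prediction was (325,199), so I'm aligned to within 1–2 mm. Fingers are shut and I'm descending to just above the button.

Emit:
drive_tool --hand '[0,0,0,0,0]' --pt "0 0 20" --pt "0 0 25" --pt "0 0 15" --pt "0 0 6" --pt "0 0 0" --twist '[0,0,0,0,0]'

```text
t: 2.28
tcp_pos: [0.4827, -0.2715, 0.1372]
orientation: [[0.962, 0.274, -0.0], [0.274, -0.962, -0.0], [-0.0, 0.0, -1.0]]
wrist_force: [0.0, -0.1, -0.1]
grip_width: 0.007
```

Emit:
drive_tool --hand '[0,0,0,0,0]' --pt "0 0 1.5" --pt "0 0 1.5" --pt "0 0 1.5" --pt "0 0 1" --pt "0 0 0" --twist '[0,0,0,0,0]'

```text
t: 2.9
tcp_pos: [0.4828, -0.2709, 0.1316]
orientation: [[0.962, 0.274, -0.0], [0.274, -0.962, 0.0], [-0.0, -0.0, -1.0]]
wrist_force: [0.2, 0.1, 0.2]
grip_width: 0.009
```

Emit:
drive_tool --hand '[0,0,0,0]' --pt "0 0 1" --pt "0 0 1" --pt "0 0 1" --pt "0 0 0" --twist '[0,0,0,0]'

```text
t: 3.4
tcp_pos: [0.4828, -0.2709, 0.1285]
orientation: [[0.962, 0.274, -0.0], [0.274, -0.962, 0.0], [-0.0, -0.0, -1.0]]
wrist_force: [0.3, 1.0, 0.4]
grip_width: 0.004
```

Emit:
drive_tool --hand '[0,0,0,0]' --pt "0 0 1" --pt "0 0 1" --pt "0 0 0" --pt "0 0 0" --twist '[0,0,0,0]'

```text
t: 3.9
tcp_pos: [0.4828, -0.271, 0.1266]
orientation: [[0.962, 0.274, 0.0], [0.274, -0.962, 0.0], [0.0, -0.0, -1.0]]
wrist_force: [0.4, 0.2, 0.5]
grip_width: 0.007
```

No contact force yet, so I'll continue in small steps.

Emit:
drive_tool --hand '[0,0,0]' --pt "0 0 1" --pt "0 0 0" --pt "0 0 0" --twist '[0,0,0]'

```text
t: 4.28
tcp_pos: [0.4828, -0.271, 0.1256]
orientation: [[0.962, 0.274, -0.0], [0.274, -0.962, 0.0], [-0.0, -0.0, -1.0]]
wrist_force: [-0.4, -0.2, 0.3]
grip_width: 0.003
```

Run:
```python
from h import *
import cv2
w=[];a=[]
for i in range(3):
    im=ctrl.camera(("wrist","scene","top")[i]); s=ctrl.read_state(); w.append(s['wrist_force']);a.append(im[:,:,::-1])
print(np.array(w),s['tcp_pos'])
c=lambda im,x0,y0,x1,y1:cv2.resize(im[y0:y1,x0:x1],(390,290),interpolation=cv2.INTER_CUBIC)
v=np.vstack([np.hstack([c(a[0],226,120,426,269),c(a[1],200,210,320,299)]),np.hstack([c(a[2],340,140,460,229),c(a[1],100,60,500,357)])])
cv2.imwrite('pics/c2.png',v)
```

```text
[[ 0.0879 -0.4364  0.9038]
 [-0.0167  0.4901  0.1433]
 [ 0.0894  0.3597 -0.4685]] [ 0.4829 -0.271   0.1257]
```

View pics/c2.png

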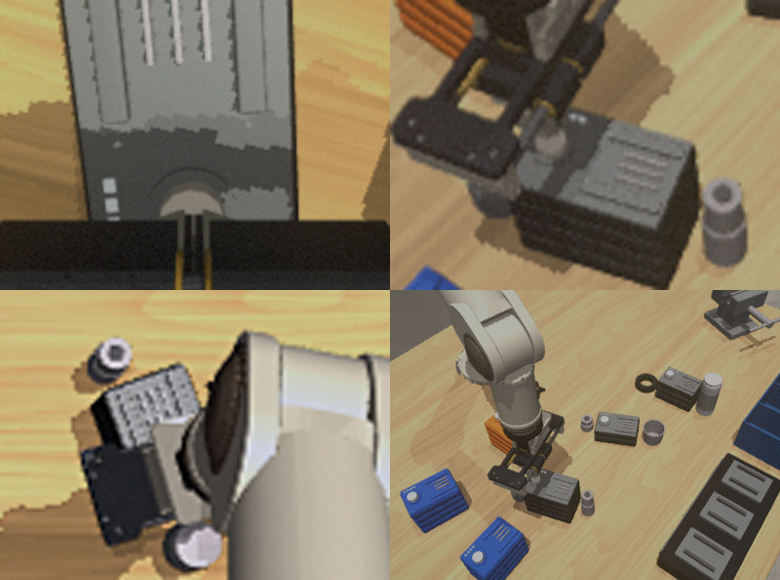

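Run:
```python
from h import *
m=ctrl.camera_model("wrist");s=ctrl.read_state()
I=np.linalg.inv(m['T_tool_cam'])
def pr(p): q=I@[*p,1]; return np.array([m['fx']*q[0]/q[2]+m['cx'],m['fy']*q[1]/q[2]+m['cy']])
crop=lambda u:(u-[226,120])*[1.95,290/149]
for p in((9.5,0,25),(9.5,0,20),(0,0,25),(9.5,0,19)): print(p,pr(np.array(p)/1e3),crop(pr(np.array(p)/1e3)))
O=np.array(s['orientation'])
for z in(.106,.103,.100):
  for c in((.483,-.2698),):
    t=O.T@(np.array([*c,z])-s['tcp_pos']);
    print(z,t*1e3,'front',crop(pr(t+[.011,0,0])),'L/R',crop(pr(t+[0,.011,0])),crop(pr(t-[0,.011,0])))
```

```text
(9.5, 0, 25) [325.492  215.3784] [194.0094 185.6358]
(9.5, 0, 20) [325.5079 217.9608] [194.0404 190.6619]
(0, 0, 25) [325.485  229.3814] [193.9957 212.89  ]
(9.5, 0, 19) [325.5112 218.4933] [194.0468 191.6984]
0.106 [ 0.4412 -1.1045 19.6637] front [190.5539 185.2106] L/R [224.8304 217.6518] [156.3516 217.655 ]
0.103 [ 0.4409 -1.1046 22.6637] front [190.5879 182.2349] L/R [224.3471 214.2322] [156.9008 214.2354]
0.1 [ 0.4407 -1.1048 25.6637] front [190.6208 179.3489] L/R [223.8782 210.9142] [157.4336 210.9173]
```

The lateral alignment is good, within about 2 mm, but the tip looks to be still above the button. I'll keep going in 1 mm steps, watching the force.

Emit:
drive_tool --hand '[0,0,0]' --pt "0 0 1" --pt "0 0 0" --pt "0 0 0" --twist '[0,0,0]'

```text
t: 4.8
tcp_pos: [0.4828, -0.271, 0.1246]
orientation: [[0.962, 0.274, -0.0], [0.274, -0.962, 0.0], [-0.0, -0.0, -1.0]]
wrist_force: [-0.5, 0.3, 0.4]
grip_width: 0.004
```

Emit:
drive_tool --hand '[0,0,0]' --pt "-1 0 1" --pt "0 0 0" --pt "0 0 0" --twist '[0,0,0]'

```text
t: 5.18
tcp_pos: [0.4819, -0.2713, 0.1237]
orientation: [[0.962, 0.274, 0.0], [0.274, -0.962, -0.0], [0.0, 0.0, -1.0]]
wrist_force: [-0.1, -0.5, 0.7]
grip_width: 0.006
```

Run:
```python
from h import *
import cv2
a=[ctrl.camera(n)[:,:,::-1] for n in("wrist","scene")]
F=np.mean([ (ctrl.camera("top"),ctrl.read_state()['wrist_force'])[1] for _ in range(6)],0); print(F)
c=lambda im,x0,y0,x1,y1:cv2.resize(np.clip(im[y0:y1,x0:x1]*1.6,0,255).astype('uint8'),(400,400),interpolation=cv2.INTER_CUBIC)
cv2.imwrite('pics/c3.png',np.hstack([c(a[0],276,170,376,270),c(a[1],210,220,290,300)]))
```

```text
[-0.0676  0.0612  0.1897]
```

View pics/c3.png

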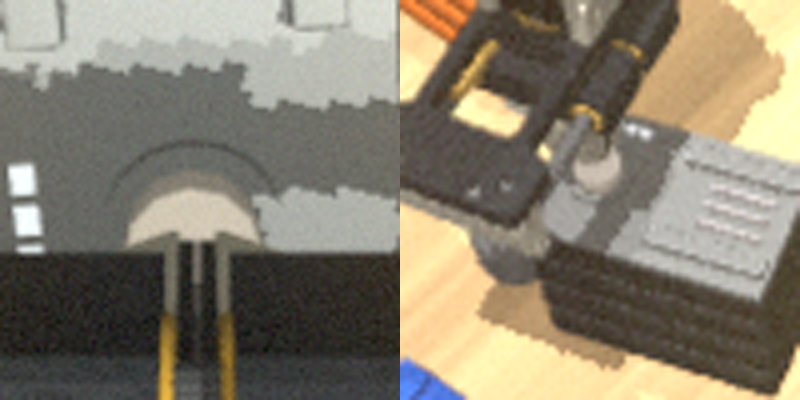

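Tip shadows sit right at the fingertips in the wrist view, so contact is near. Force is still about 0, so I'll continue at 1 mm per call.

Emit:
drive_tool --hand '[0,0,0]' --pt "-1 0 1" --pt "0 0 0" --pt "0 0 0" --twist '[0,0,0]'

```text
t: 5.95
tcp_pos: [0.4809, -0.2715, 0.1226]
orientation: [[0.962, 0.274, 0.0], [0.274, -0.962, -0.0], [0.0, 0.0, -1.0]]
wrist_force: [-0.0, -0.3, -0.4]
grip_width: 0.006
```

Run:
```python
from h import *
import cv2
m=ctrl.camera_model("scene");I=np.linalg.inv(m['pose']);s=ctrl.read_state()
def pr(p): q=I@[*p,1]; return np.array([m['fx']*q[0]/q[2]+m['cx'],m['fy']*q[1]/q[2]+m['cy']])
O=np.array(s['orientation']);t=np.array(s['tcp_pos'])
print(t)
for p in((0,0,25),(9.5,0,25),(9.5,19,25),(9.5,0,0)): print(p,pr(t+O@np.array(p)/1e3))
print('btn',pr([.483,-.2698,.106]),pr([.483,-.2698,.100]))
F=[];E=[]
for i in range(8): ctrl.camera("top"); r=ctrl.read_state();F.append(r['wrist_force']);E.append(r['effort'])
print(np.mean(F,0),np.mean(E,0))
```

```text
[ 0.4809 -0.2715  0.1226]
(0, 0, 25) [247.6784 254.2286]
(9.5, 0, 25) [251.4671 255.659 ]
(9.5, 19, 25) [247.3044 262.5681]
(9.5, 0, 0) [250.0693 249.5895]
btn [248.4237 252.2037] [248.7673 253.6464]
[ 0.0977 -0.053  -0.0137] [  0.0059 -48.4219  -7.0301 -22.7323  -0.0416  -0.0547   0.    ]
```

Run:
```python
from h import *
import cv2
def avg(n): return np.mean([ctrl.camera(n)[:,:,::-1].astype(float) for _ in range(4)],0)
a=[avg(n) for n in("wrist","scene")]
cv2.imwrite('pics/avg_s.png',a[1]);cv2.imwrite('pics/avg_w.png',a[0])
c=lambda im,x0,y0,x1,y1,g:cv2.resize(np.clip(255*(im[y0:y1,x0:x1]/255)**.6*g,0,255).astype('uint8'),(400,500),interpolation=cv2.INTER_CUBIC)
cv2.imwrite('pics/c4.png',np.hstack([c(a[0],295,200,355,275,1),c(a[1],225,225,265,275,1)]))
```

```text
[ WARN:0@9.808] global loadsave.cpp:1063 imwrite_ Unsupported depth image for selected encoder is fallbacked to CV_8U.
```

View pics/c4.png

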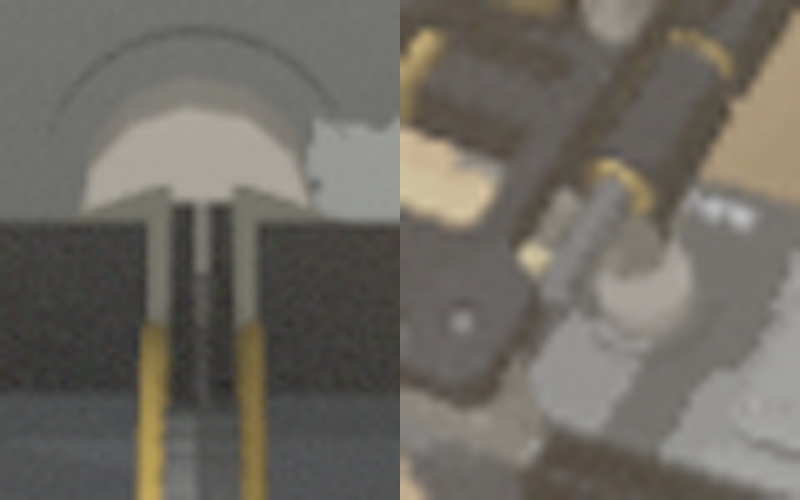

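The finger (olive, in the scene crop around (645,250)) ends above the button face, and the tip appears higher than nominal. The force is the guard here, so I'll keep stepping.

Emit:
drive_tool --hand '[0,0]' --pt "0 0 1" --pt "0 0 0" --twist '[0,0]'

```text
t: 7.0
tcp_pos: [0.4808, -0.2715, 0.1215]
orientation: [[0.962, 0.274, -0.0], [0.274, -0.962, 0.0], [-0.0, -0.0, -1.0]]
wrist_force: [-0.3, 0.9, 0.6]
grip_width: 0.008
```

Emit:
drive_tool --hand '[0,0]' --pt "0 0 1" --pt "0 0 0" --twist '[0,0]'

```text
t: 7.25
tcp_pos: [0.4808, -0.2714, 0.1205]
orientation: [[0.962, 0.274, -0.0], [0.274, -0.962, 0.0], [-0.0, -0.0, -1.0]]
wrist_force: [-0.5, -0.2, 0.3]
grip_width: 0.006
```

Emit:
drive_tool --hand '[0,0]' --pt "0 0 1" --pt "0 0 0" --twist '[0,0]'

```text
t: 7.5
tcp_pos: [0.4809, -0.2715, 0.1196]
orientation: [[0.962, 0.274, -0.0], [0.274, -0.962, 0.0], [-0.0, -0.0, -1.0]]
wrist_force: [-0.1, -0.3, 0.4]
grip_width: 0.005
```

Run:
```python
from h import *
import cv2
def avg(n): return np.mean([ctrl.camera(n)[:,:,::-1].astype(float) for _ in range(2)],0)
F=[]
a=[avg(n) for n in("wrist","scene")]
for i in range(4): ctrl.camera("top");F.append(ctrl.read_state()['wrist_force'])
print(np.mean(F,0),ctrl.read_state()['tcp_pos'])
z=cv2.imread('pics/scene0.png').astype(float)
c=lambda im,x0,y0,x1,y1,g=1:cv2.resize(np.clip(255*(im[y0:y1,x0:x1]/255)**.6*g,0,255).astype('uint8'),(390,290),interpolation=cv2.INTER_CUBIC)
cv2.imwrite('pics/c5.png',np.vstack([np.hstack([c(a[0],285,200,365,260),c(a[1],225,232,273,268)]),np.hstack([c(cv2.imread('pics/avg_s.png').astype(float),225,232,273,268),c(z,225,232,273,268)])]))
```

```text
[-0.0038  0.0182  0.2564] [ 0.4809 -0.2715  0.1196]
```

View pics/c5.png

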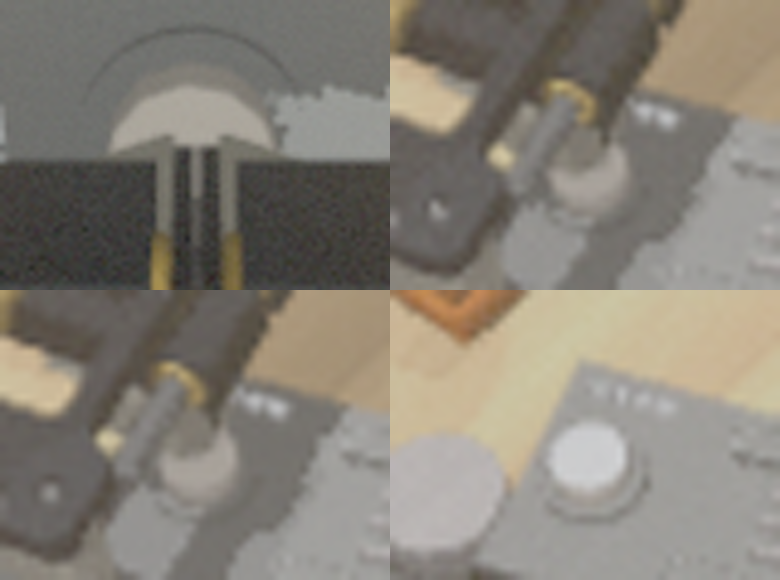

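Top right and bottom left (TCP at z 0.1196 and 0.1226) show the button's side still as tall as in the untouched view at bottom right. So it is not pressed, and the olive fingertip ends a few millimetres above it at about px (250,252.5). I'll keep stepping down.

Emit:
drive_tool --hand '[0,0,0]' --pt "0 0 1" --pt "0 0 1" --pt "0 0 0" --twist '[0,0,0]'

```text
t: 8.28
tcp_pos: [0.4808, -0.2714, 0.1175]
orientation: [[0.962, 0.274, -0.0], [0.274, -0.962, 0.0], [-0.0, -0.0, -1.0]]
wrist_force: [0.0, -0.3, -0.3]
grip_width: 0.005
```

Emit:
drive_tool --hand '[0,0]' --pt "0 0 1" --pt "0 0 0" --twist '[0,0]'

```text
t: 8.52
tcp_pos: [0.4809, -0.2715, 0.1165]
orientation: [[0.962, 0.274, -0.0], [0.274, -0.962, 0.0], [-0.0, -0.0, -1.0]]
wrist_force: [0.2, 1.1, -0.4]
grip_width: 0.007
```

Emit:
drive_tool --hand '[0,0]' --pt "0 0 1" --pt "0 0 0" --twist '[0,0]'

```text
t: 8.78
tcp_pos: [0.4808, -0.2715, 0.1155]
orientation: [[0.962, 0.274, -0.0], [0.274, -0.962, 0.0], [-0.0, -0.0, -1.0]]
wrist_force: [0.2, 0.3, -0.7]
grip_width: 0.005
```

Emit:
drive_tool --hand '[0,0]' --pt "0 0 1" --pt "0 0 0" --twist '[0,0]'

```text
t: 9.02
tcp_pos: [0.4809, -0.2715, 0.1146]
orientation: [[0.962, 0.274, -0.0], [0.274, -0.962, 0.0], [-0.0, -0.0, -1.0]]
wrist_force: [0.0, -0.3, 0.1]
grip_width: 0.003
```

Emit:
drive_tool --hand '[0,0]' --pt "0 0 1" --pt "0 0 0" --twist '[0,0]'

```text
t: 9.28
tcp_pos: [0.4808, -0.2715, 0.1135]
orientation: [[0.962, 0.274, -0.0], [0.274, -0.962, 0.0], [-0.0, -0.0, -1.0]]
wrist_force: [-0.4, 0.2, 0.3]
grip_width: 0.001
```

Run:
```python
from h import *
import cv2
def avg(n): return np.mean([ctrl.camera(n)[:,:,::-1].astype(float) for _ in range(2)],0)
a=[avg(n) for n in("wrist","scene")]
np.save('a.npy',a)
g=lambda im,x0,y0,x1,y1,s:cv2.resize(np.clip(255*(im[y0:y1,x0:x1]/255)**.6,0,255).astype('uint8'),s,interpolation=cv2.INTER_CUBIC)
cv2.imwrite('pics/c6.png',np.hstack([g(a[0],280,195,370,295,(400,444)),g(a[1],215,222,287,302,(400,444))]))
```

```text
(no output)
```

View pics/c6.png

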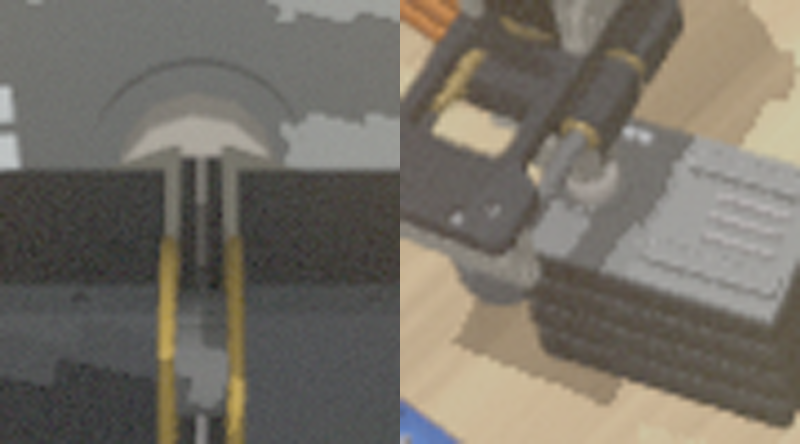

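The wrist crop shows the fingertips ending at px (325,230.5). With 19 mm wide pads that puts the shut tips at about the TCP itself, not 25 mm ahead of it. Contact is therefore expected near TCP z ≈ 0.106, and the button's front edge at px 221 means I'm still centred within about 1 mm. Continuing.

Emit:
drive_tool --hand '[0,0,0]' --pt "0 0 1" --pt "0 0 1" --pt "0 0 0" --twist '[0,0,0]'

```text
t: 9.85
tcp_pos: [0.4808, -0.2715, 0.1115]
orientation: [[0.962, 0.274, -0.0], [0.274, -0.962, 0.0], [-0.0, -0.0, -1.0]]
wrist_force: [0.4, 0.4, 0.7]
grip_width: 0.003
```

Emit:
drive_tool --hand '[0,0,0]' --pt "0 0 1" --pt "0 0 1" --pt "0 0 0" --twist '[0,0,0]'

```text
t: 10.22
tcp_pos: [0.4809, -0.2715, 0.1095]
orientation: [[0.962, 0.274, -0.0], [0.274, -0.962, 0.0], [-0.0, -0.0, -1.0]]
wrist_force: [0.5, 0.3, -0.0]
grip_width: 0.002
```

Emit:
drive_tool --hand '[0,0]' --pt "0 0 1" --pt "0 0 0" --twist '[0,0]'

```text
t: 10.48
tcp_pos: [0.4809, -0.2715, 0.1085]
orientation: [[0.962, 0.274, -0.0], [0.274, -0.962, 0.0], [-0.0, -0.0, -1.0]]
wrist_force: [0.5, -0.0, 0.6]
grip_width: 0.005
```

Emit:
drive_tool --hand '[0,0]' --pt "0 0 1" --pt "0 0 0" --twist '[0,0]'

```text
t: 10.72
tcp_pos: [0.481, -0.2716, 0.1077]
orientation: [[0.962, 0.274, 0.0], [0.274, -0.962, -0.0], [0.0, 0.0, -1.0]]
wrist_force: [-0.1, 0.0, 0.8]
grip_width: 0.003
```

Emit:
drive_tool --hand '[0,0]' --pt "0 0 1" --pt "0 0 0" --twist '[0,0]'

```text
t: 10.98
tcp_pos: [0.481, -0.2716, 0.1067]
orientation: [[0.962, 0.274, 0.0], [0.274, -0.962, -0.0], [0.0, 0.0, -1.0]]
wrist_force: [-1.1, 0.6, 2.0]
grip_width: 0.006
```

Emit:
drive_tool --hand '[0,0]' --pt "0 0 1" --pt "0 0 0" --twist '[0,0]'

```text
t: 11.22
tcp_pos: [0.481, -0.2715, 0.1057]
orientation: [[0.962, 0.274, 0.0], [0.274, -0.962, -0.0], [0.0, 0.0, -1.0]]
wrist_force: [-1.2, -0.6, 2.3]
grip_width: 0.003
```

Emit:
drive_tool --hand '[0,0]' --pt "0 0 1" --pt "0 0 0" --twist '[0,0]'

```text
t: 11.48
tcp_pos: [0.481, -0.2715, 0.1047]
orientation: [[0.962, 0.274, 0.0], [0.274, -0.962, -0.0], [0.0, 0.0, -1.0]]
wrist_force: [-0.0, -0.2, 3.0]
grip_width: 0.003
```

Contact: the force rises along the button's spring curve (2.0, 2.3, 3.0 N). Pressing on to the bottom.

Emit:
drive_tool --hand '[0,0,0]' --pt "0 0 1" --pt "0 0 1" --pt "0 0 0" --twist '[0,0,0]'

```text
t: 11.85
tcp_pos: [0.481, -0.2715, 0.1027]
orientation: [[0.962, 0.274, 0.0], [0.274, -0.962, -0.0], [0.0, 0.0, -1.0]]
wrist_force: [-0.5, 0.5, 4.4]
grip_width: 0.006
```

Emit:
drive_tool --hand '[0,0]' --pt "0 0 0.8" --pt "0 0 0" --twist '[0,0]'

```text
t: 12.1
tcp_pos: [0.481, -0.2716, 0.1019]
orientation: [[0.962, 0.274, 0.0], [0.274, -0.962, -0.0], [0.0, 0.0, -1.0]]
wrist_force: [-0.3, 1.0, 4.4]
grip_width: 0.003
```

Emit:
drive_tool --hand '[0,0]' --pt "0 0 0.5" --pt "0 0 0" --twist '[0,0]'

```text
t: 12.35
tcp_pos: [0.4811, -0.2716, 0.1017]
orientation: [[0.962, 0.274, 0.0], [0.274, -0.962, -0.0], [0.0, 0.0, -1.0]]
wrist_force: [-2.1, 0.3, 6.8]
grip_width: 0.007
```

It has bottomed: the TCP stopped at 0.1017 and the force went above the 5 N curve to 6.8 N. I'll add a hair of margin and hold for about two seconds.

Emit:
drive_tool --hand '[0,0,0,0,0]' --pt "0 0 0.2" --pt "0 0 0" --pt "0 0 0" --pt "0 0 0" --pt "0 0 0" --twist '[0,0,0,0,0]'

```text
t: 12.98
tcp_pos: [0.481, -0.2716, 0.1017]
orientation: [[0.962, 0.274, 0.0], [0.274, -0.962, -0.0], [0.0, 0.0, -1.0]]
wrist_force: [-1.6, 1.1, 8.9]
grip_width: 0.004
```

Emit:
drive_tool --hand '[0,0,0,0,0]' --pt "0 0 0" --pt "0 0 0" --pt "0 0 0" --pt "0 0 0" --pt "0 0 0" --twist '[0,0,0,0,0]'

```text
t: 13.6
tcp_pos: [0.481, -0.2716, 0.1016]
orientation: [[0.962, 0.274, 0.0], [0.274, -0.962, -0.0], [0.0, 0.0, -1.0]]
wrist_force: [-1.3, 0.4, 8.3]
grip_width: 0.004
```

Emit:
drive_tool --hand '[0,0,0,0,0]' --pt "0 0 0" --pt "0 0 0" --pt "0 0 0" --pt "0 0 0" --pt "0 0 0" --twist '[0,0,0,0,0]'

```text
t: 14.22
tcp_pos: [0.481, -0.2716, 0.1016]
orientation: [[0.962, 0.274, 0.0], [0.274, -0.962, -0.0], [0.0, 0.0, -1.0]]
wrist_force: [-2.8, -0.1, 9.7]
grip_width: 0.005
```

That's about 2.0 s fully down. Releasing straight up, then moving clear.

Emit:
drive_tool --hand '[0,0,0,0,0]' --pt "0 0 -2" --pt "0 0 -5" --pt "0 0 -10" --pt "0 0 -20" --pt "0 0 -30" --twist '[0,0,0,0,0]'

```text
t: 14.85
tcp_pos: [0.4803, -0.2711, 0.169]
orientation: [[0.962, 0.274, -0.001], [0.274, -0.962, 0.001], [-0.001, -0.001, -1.0]]
wrist_force: [0.8, 0.2, 0.7]
grip_width: 0.0
```

Emit:
drive_tool --hand '[0,0,0,0,0]' --pt "0 0 -40" --pt "-30 20 -20" --pt "-40 26 0" --pt "-40 26 0" --pt "-40 26 0" --twist '[0,0,0,0,0]'

```text
t: 15.48
tcp_pos: [0.3627, -0.4079, 0.2296]
orientation: [[0.962, 0.275, 0.001], [0.275, -0.962, -0.001], [0.001, 0.001, -1.0]]
wrist_force: [0.4, -0.3, -0.0]
grip_width: 0.004
```

Emit:
drive_tool --hand '[0,0,0,0,0]' --pt "-40 26 0" --pt "-40 26 0" --pt "-30 20 0" --pt "0 0 0" --pt "0 0 0" --twist '[0,0,0,0,0]'

```text
t: 16.1
tcp_pos: [0.2782, -0.5057, 0.2289]
orientation: [[0.962, 0.275, 0.001], [0.275, -0.962, 0.0], [0.001, 0.0, -1.0]]
wrist_force: [0.7, 0.3, -0.4]
grip_width: 0.004
```

Run:
```python
from h import *
import cv2
a=[ctrl.camera(n)[:,:,::-1] for n in("top","scene")]
z=[cv2.imread(f'pics/{n}0.png') for n in("top","scene")]
g=lambda im,x0,y0,x1,y1:cv2.resize(im[y0:y1,x0:x1],(390,290),interpolation=cv2.INTER_CUBIC)
B=[(345,140,435,235),(205,225,325,310)]
cv2.imwrite('pics/end.png',np.vstack([np.hstack([g(i,*b) for i,b in zip(s,B)]) for s in(z,a)]))
# overall shift of each region by phase correlation
for n,i,(x0,y0,x1,y1) in(("tall top",0,(350,145,415,230)),("tall scene",1,(215,230,320,300)),("left top",0,(185,120,240,225)),("mid top",0,(255,145,320,235)),("others scene",1,(285,130,450,225))):
    f=lambda im:cv2.cvtColor(im[y0:y1,x0:x1],cv2.COLOR_BGR2GRAY).astype(np.float32)
    p=f(z[i]);q=f(a[i]);print(n,cv2.phaseCorrelate(p,q),np.abs(p-q).mean())
s=ctrl.read_state();print(s['t'],s['tcp_pos'],s['wrist_force'])
```

```text
tall top ((-0.0029943577539484068, -0.013171713169256805), 1.0002506803951146) 4.1569233
tall scene ((-0.0038338996220232957, 0.026797135889808033), 0.9925377955161986) 1.8406802
left top ((0.024456307346859774, 0.010815742259154604), 0.9985230085290508) 3.9778354
mid top ((-0.0057931933328845275, 0.02084366981772945), 0.9937664190928142) 4.277436
others scene ((0.01507532230462516, 0.008567967331266857), 1.006287382543087) 1.7368422
16.2 [ 0.2789 -0.5051  0.2287] [-0.373  -0.76   -0.4153]
```

View pics/end.png

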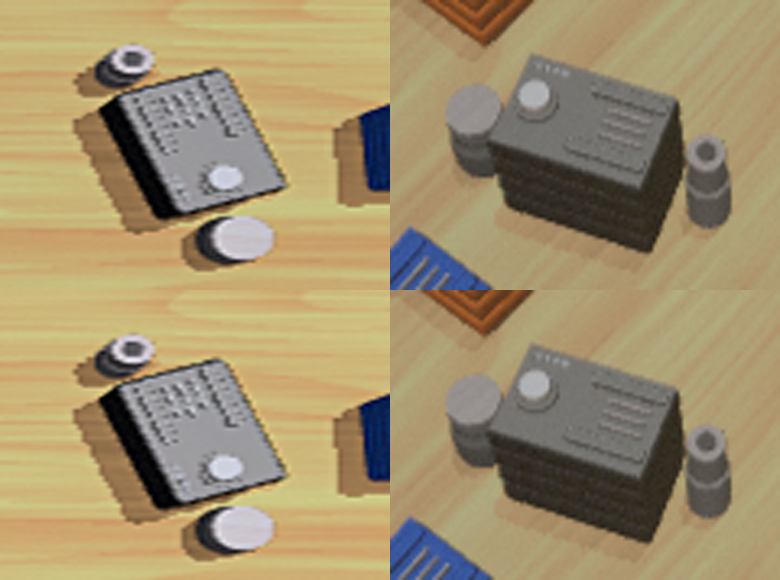

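The before and after pictures are identical: nothing has shifted (under 0.03 px) and the button is up again. The arm is clear, so I'm handing in.

```bash
python3 -c "
from cell import ctrl
print(ctrl.finish_job())"
```

```text
the job is handed in; nothing more can be done
None
```

I pressed the tall pack's button to the bottom, held it for about 2.0 s, let it come up and moved clear. The job was handed in at about 16 s of the 38 s allowed.

- **Which pack:** the triangulated button heights were 105, 82 and 59 mm. The right-hand black pack, with its button at about (0.483, -0.270), is therefore the tall one.
- **The press:** I used the shut fingertips and felt the force climb from about 2 N to 4.4 N over the travel. It then bottomed out, about 6 mm below first contact, with 7–10 N while held.
- **Last checks:** comparing before and after pictures, the packs and the things beside them had moved less than 0.03 px. The button was back up, and the wrist force was within its noise (under 1 N).
- **What disagreed:** contact came with the TCP at about z = 0.107, where 0.131 was expected. The shut fingertips therefore stand about at the TCP, not 25 mm ahead of it. I found the button by small force-watched steps instead.

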